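# Re-zero the thickness dial of a rib sander

### The arm

A 6-joint arm with a two-finger parallel gripper is mounted at the origin on the work surface. World frame = base frame: x ahead of the robot, y to its left, z up, the work surface at z = 0. Lengths are in m, angles in rad, forces in N, time in s.
With the tool pointing down it reaches from about 0.35 to 0.875 m from the base axis. Payload 4.2 kg.
Tool frame: the origin (TCP) lies between the finger pads; the fingertips stand 17 mm ahead of it and the grasp point (between the pads) lies 2 mm behind it; z points along the fingers, y is the line along which they close (so a half turn about z gives the same grasp; the last joint's range is limited). The gripper opens to 87 mm and grips with 3 to 60 N. Pads are 19 mm wide; open, the fingers measure 117 mm over their backs; the gripper's body (75 mm by 190 mm) begins 51 mm behind the grasp point.
Start: joints at [1.431, 0.385, 0.008, 0, -1.194, -0.259], TCP at [0.243, 0.576, 0.24] pointing down, gripper open.
Joint ranges: [-3.14, 3.14], [-1.21, 2.06], [-1.07, 1.41], [-3.16, 2.05], [-2.99, -0.16], [-3.1, 3.1]. Speed limits (rad/s): [2.79, 2.79, 3.14, 3.14, 3.14, 3.14].

### API

Orientations are given as a rotation vector (axis times angle).
In Python, from station import monitor, imaging, robot gives the robot as it stands.
- The arm moves only by the tool step_arm, never from a script. Its argument "motion" is a list of rows, each an object of numbers: "x", "y", "z": the shift along the tool's x, y, z scaled (see below); "spin": the turn about the tool's z scaled (see below); "fingers": the opening, from 0 (shut) to 1 (fully open). In form: [{"x": .., "y": .., "z": .., "spin": .., "fingers": ..}, ...]. A call has 1 to 12 rows; each row shifts and turns the commanded pose from where the row before left it, along the tool's axes as they then stand; what a row does not reach is not made up. The controller multiplies each number of a shift by 2 cm and each number of a turn by 4 degrees. A row lasts 1/12 s, in which the tool goes at most 41.7 mm and 7.16 degrees, less where a joint would pass 70% of its speed; a pose out of reach is approached as far as the arm can. A call with a number of a shift or a turn outside -1 to 1 is refused whole. A call with a gripper value outside its range is refused whole. The fingers move at their own pace and stop on an object; the grip force is fixed at half the most. Time passes only in rows, so rows that do not move let the fingers close. It gives the time, the measured TCP pose, the force, the opening and the grip force at its end, in the units of the state.
- monitor.state(): the state, without advancing time (a new reading comes with each control period).
- imaging.read_camera(name): name is "side" or "top"; returns the picture (480x640x3 uint8, blue, green, red); there is no depth.
- imaging.camera_info(name): a dict with "K" (3x3 intrinsics, pixels), "R" (3x3) and "t" (3): a world point X has camera coordinates R X + t. Camera axes: x right, y down, z forward; pixel columns grow to the right and rows downward; lengths in m; the calibration is good to about 2 mm. A picture is of the moment at which its call begins. camera_info takes no time and is no camera call.
- robot.close_job(): hands the job in; it is judged then, once.
Trained networks look in the newest picture that a camera, given by its name, has taken for a name from the list of things; names that differ only in an ending like _2 or _b are one class to them, and where a whole thing is asked for, a point or a joint stands for the part that bears it (a point fixed in the world has none). Each returns a list of dicts, best first, with "confidence" (0 to 1); they miss things now and then, are a little off and sometimes report something else, mostly with a low value. They report only what shows in the picture. A call takes as long as a camera call.
- imaging.look_for(camera, query): "xy" ([column, row] in pixels, amid what is visible of it).
- imaging.masks_of(camera, query): "region" (480x640 bool, what is visible of it) and "xy" ([column, row] in pixels, amid what is visible of it).
The state is a dict: "t": time; "joint_pos": joint angles; "qd": joint speeds; "joint_torque": joint torques, N m; "position": TCP position; "eef_rot": TCP orientation; "wrist_force": force on the tool from outside, world axes, zero at the start; "ft_torque": the same for the moment, N m; "finger_gap": opening from 0.0 (shut) to 1.0 (fully open); "gripper_force": force on a finger pad.
Only numpy, scipy, OpenCV 4.12 (cv2) and the standard library are available. Lean on these libraries where they do the work, as an engineer would, in place of code of your own. Each camera call takes 0.05 s, during which the arm holds its last target. There are 200 camera calls.

### The job

The rib sander has a new sleeve, so its thickness dial must be zeroed afresh: turn the black dial clockwise until it comes gently up against its stop, without forcing it, then back it off exactly four clicks. Finally push the red lock lever all the way over to its other end, and leave everything else on the bench as it was.

Things in the scene. Friction and masses are not known exactly. Their poses are not given: they have to be found in the camera images.
- sander: Green bench sander fixed on the table, 300 (x) by 260 mm (y); origin on the table under its head, z up. The flat head top is 150 mm above the table, from x -105 to +65 and y -130 to +130 mm in its own frame. On it stand the black dial (axis at x -35, y +65 mm) and the red lock lever (x -20, y -78 mm)
- dial_grip (a point): Black pointer dial on a vertical axis: round skirt 62 mm across (3 to 13 mm above the head) under an upright grip bar 50 mm long, 14 mm thick, 13 to 49 mm above the head; a white line marks one end of the bar. This point is on the axis, 36 mm above the head; its x axis runs along the bar towards the white line and turns with the dial, z up
- dial_axis (a point): Where the dial's axis meets the head top; it stays still. Seen from above, clockwise leads to the stop. 18 clicks a turn (20 degrees each), each a bump of about 0.2 N m; let go, the dial settles in a notch. The stop is hard, lies at a notch, is not marked and has another angle every time; the dial starts 2 to 5 clicks from it. A torque above 0.6 N m spoils the stop
- index_tip (a point): Top end of the small red pin, 6 mm across, that stands out of the middle of the dial's grip bar, driven by the dial. It rises 0.5 mm for each click of backing off and stands 2 mm out of the bar at the stop: too little to set the dial by, but it shows the setting that is judged. Do not press on it
- lock_tip (a point): Centre of the red ball (26 mm across) ending the lock lever, a 10 mm rod, 50 mm from its pivot. The pivot is 22 mm above the head at x -20, y -78 mm in the sander's frame, axis along its y. Unlocked it leans 0.5 rad to the sander's -x; locked, 0.5 rad to its +x. It stays where it is left; moving it takes 1 to 3 N at the ball
- lock (a joint): Lock lever angle: 0 unlocked (leaning to the sander's -x), 1.0 rad fully locked (leaning to its +x)
- rib_strip: Bystander: pale maple strip 35 x 150 x 6 mm lying on the sander's low table, on the +x side of the head; origin under its centre
- driver: Bystander: wood-handled screwdriver 220 mm long, lying; origin under its middle
- peg_jar: Bystander: amber glass cup, 70 mm across, 70 mm tall; origin under its centre
- varnish_tin: Bystander: brass tin 80 mm across, 60 mm tall; origin under its centre
- willow_block: Bystander: wood block 50 x 35 x 40 mm; origin under its centre
- clamp: Bystander: steel bar clamp with orange jaws, about 150 x 80 x 22 mm, lying; origin under its bar
- brush: Bystander: brush 190 mm long, lying; origin under its middle

How it is judged:
On the way, in this order (a step that is already met when the one before it is completed fails the run):
1. the dial is turned clockwise right up to its stop (z of index_tip in the frame of dial_axis below 0.05112 m), for 0.1 s.
2. the dial is backed off four clicks, the lever still unlocked (z of index_tip in the frame of dial_axis between 0.0528 and 0.0532 m and value of joint lock below 0.5 rad), for 0.3 s.
At the end, for the whole second after the job is handed in: The dial rests four clicks from its stop (red pin 2.0 mm higher than at the stop, within 0.2 mm, under half a click) and the lock lever is at its locked end (above 0.85 of 1.0 rad), at rest (z of index_tip in the frame of dial_axis between 0.0528 and 0.0532 m and value of joint lock above 0.85 rad and velocity of joint lock below 0.05 rad/s); the robot touches nothing.
It fails at once if the dial is forced against its stop (over 24 N on the stop lug, 0.6 N m) (contact force between dial_lug and stop_lug above 24 N).
It fails at once if a bystander is moved more than 20 mm (distance of any of rib_strip, driver, peg_jar, varnish_tin, willow_block, clamp, brush from where it was at the start of the episode above 0.02 m).
It also fails if it takes over 72 s, if anything falls off the work surface, if the arm or the gripper's body presses on something with over 40 N, if the wrist force passes 120 N, or if a joint passes its speed limit or range.

## Working session

There is one attempt and no reset: what is moved stays moved. The work goes in short steps, Python scripts to look and compute and a tool call to move; the robot and the scene stay as the last step left them, time stands still between calls to the robot, and variables do not carry over. Pictures are saved under pics/ and viewed, at most 10 in all, crops included, and the job is handed in when it is done.

Besides the shell and the picture viewer there is one more tool, called after "Request:" as name(argument=value, ...), one argument or row to a line, values as JSON. step_arm: Moves the arm, as the interface text tells. Shifts and turns lie within -1 to 1; 1 stands for 2 cm of shift or 4 degrees of turn. Its arguments: {"type":"object","properties":{"motion":{"type":"array"}},"required":["motion"]}

```bash
mkdir -p pics; cat > h.py <<'E'
import numpy as np, cv2
from station import monitor, imaging, robot
def ray(cam,xy):
    c=imaging.camera_info(cam);K,R,t=map(np.array,(c["K"],c["R"],c["t"]))
    o=-R.T@t; d=R.T@np.linalg.solve(K,[xy[0],xy[1],1.]); return o,d
def atz(cam,xy,z):
    o,d=ray(cam,xy); return o+d*(z-o[2])/d[2]
def proj(cam,X):
    c=imaging.camera_info(cam);p=np.array(c["K"])@(np.array(c["R"])@np.array(X)+np.array(c["t"]));return p[:2]/p[2]
E
python3 - <<'E'
from h import *
ims=[imaging.read_camera(c) for c in("top","side")]
for c,i in zip(("top","side"),ims): cv2.imwrite(f"pics/{c}0.png",i)
for c in("top","side"):
  print(c,ray(c,[320,240]))
  for q in("sander","dial_grip","lock_tip","index_tip"):
    print(q,[(np.round(d["xy"]),round(d["confidence"],2)) for d in imaging.look_for(c,q)[:2]])
s=monitor.state();print(s)
E
```

```text
top (array([0.43836608, 0.00735214, 1.61686519]), array([ 0.06122437, -0.01806584, -0.99807821]))
sander [(array([289., 230.]), 0.56)]
dial_grip [(array([261., 235.]), 0.67)]
lock_tip [(array([311., 256.]), 0.54)]
index_tip []
side (array([ 0.28214064, -0.88171976,  1.0404815 ]), array([ 0.16300987,  0.70297894, -0.69267636]))
sander [(array([335., 249.]), 0.6)]
dial_grip [(array([328., 209.]), 0.66)]
lock_tip [(array([321., 229.]), 0.66)]
index_tip []
{'t': 0.5, 'joint_pos': array([ 1.43061841e+00,  3.84710723e-01,  7.81375262e-03, -6.33298752e-06,
       -1.19401448e+00, -2.58582963e-01]), 'qd': array([ 0.00141862,  0.00016656,  0.00026552,  0.00039662,  0.00030133,
       -0.0003256 ]), 'joint_torque': array([ 6.23119007e-06, -3.90077341e+01,  1.87446374e+01,  4.22063693e+00,
        1.49474794e-02, -4.69854172e-05]), 'position': array([0.24264402, 0.5759095 , 0.23950883]), 'eef_rot': array([ 3.07924235e+00, -6.22211137e-01,  1.46592607e-06]), 'wrist_force': array([ 0.18484482,  0.98584669, -0.39144721]), 'ft_torque': array([ 0.04126459, -0.03008978, -0.01920493]), 'gripper_force': 0.0, 'finger_gap': 1.0038978665426335}
```

View pics/top0.png

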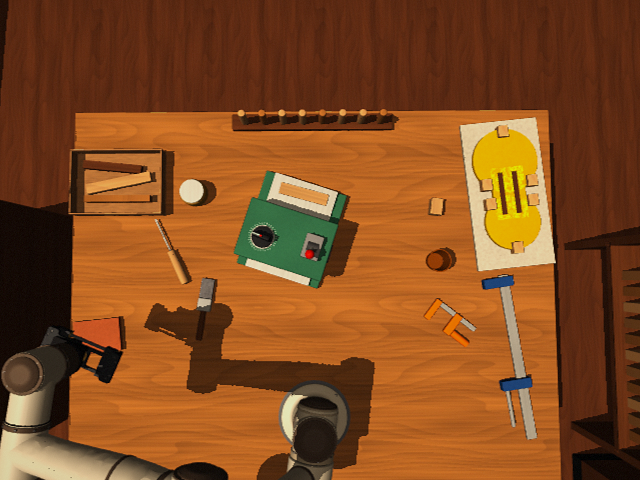

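View pics/side0.png

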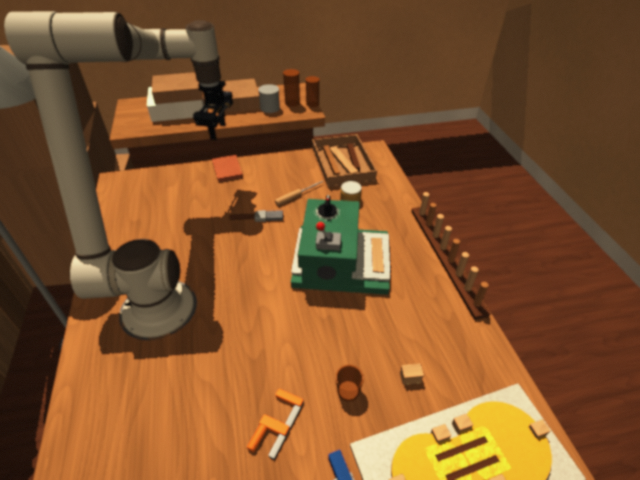

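The top view shows the green sander around (289,230), the dial at (262,236) and the red ball at (311,253). The lever leans towards image bottom (-x). I'll enlarge the head and fit its pose.

```bash
python3 - <<'E'
from h import *
t=cv2.imread("pics/top0.png");s=cv2.imread("pics/side0.png")
a=cv2.resize(t[165:295,225:355],(520,520),interpolation=cv2.INTER_CUBIC)
b=cv2.resize(s[190:255,290:350],None,fx=6,fy=6,interpolation=cv2.INTER_CUBIC)
b=cv2.resize(b,(280,303)) if 0 else b
c=np.zeros((520,800,3),np.uint8);c[:,:520]=a;d=cv2.resize(s[190:290,290:345],(280,509));c[:509,520:]=d
cv2.imwrite("pics/zoom0.png",c)
for q,z in(("dial_grip",.186),("lock_tip",.216)):
  for cam in("top","side"):
    m=[x for x in imaging.masks_of(cam,q)]
    if m:
      ys,xs=np.nonzero(m[0]["region"]);xy=[xs.mean(),ys.mean()];print(q,cam,xy,len(xs),xs.min(),xs.max(),ys.min(),ys.max(),atz(cam,xy,z))
# red ball centroid by color
for n,i in(("top",t),("side",s)):
  h=i.astype(int);M=(h[...,2]>130)&(h[...,1]<60)&(h[...,0]<60)
  M[:, :230]=0;M[:,350:]=0
  if n=="top":M[:230]=0;M[280:]=0
  else: M[:210]=0;M[250:]=0
  ys,xs=np.nonzero(M);print("red",n,len(xs),xs.mean(),ys.mean(),atz(n,[xs.mean(),ys.mean()],.216))
E
```

```text
dial_grip top [np.float64(261.9074074074074), np.float64(236.12433862433863)] 378 252 273 226 247 [0.53804597 0.14163079 0.186     ]
dial_grip side [np.float64(327.7892857142857), np.float64(208.29642857142858)] 280 318 337 195 217 [0.53720232 0.11595893 0.186     ]
lock_tip top [np.float64(309.61333333333334), np.float64(253.28)] 75 305 314 248 258 [0.48863531 0.01030608 0.216     ]
lock_tip side [np.float64(337.9066239910938), np.float64(250.78666852212635)] 7186 291 389 196 294 [ 0.51329031 -0.09549882  0.216     ]
red top 60 306.23333333333335 253.0 [0.48945901 0.01941355 0.216     ]
red side 27 320.0 225.0 [0.48968441 0.0143969  0.216     ]
```

View pics/zoom0.png

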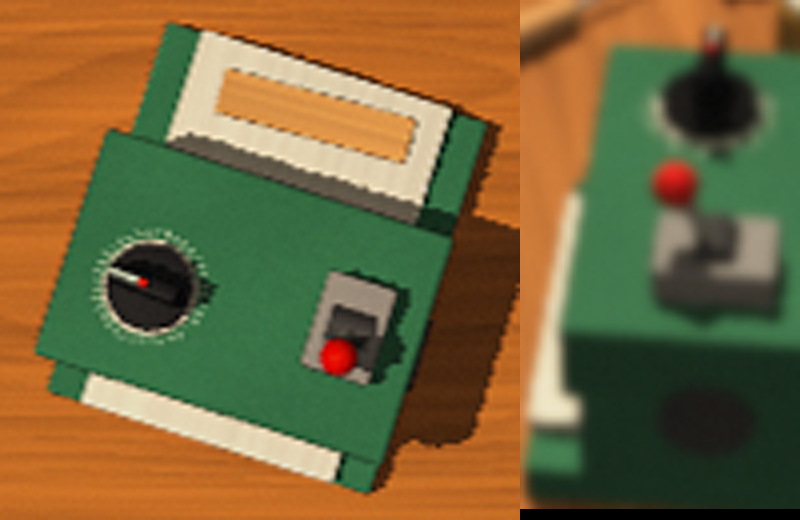

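The zoom shows the pin at full-frame pixel (260.75,235.75), the white line on the bar's upper-left end, the ball at (309.5,254.25), and the head corners clearly. I'll fit the pose from these.

```bash
cat >> h.py <<'E'
def fit(crop_pts):
    pass
E
python3 - <<'E'
from h import *
from scipy.optimize import least_squares
P=lambda x,y:np.array([225+x/4-.4,165+y/4-.4])
pts=[((65,130,150),P(108,130)),((65,-130,150),P(452,238)),((-105,-130,150),P(378,465)),((-105,130,150),P(38,353)),
 ((-35,65,202),P(143,283)),((-35,65,160),P(151,288)),((-20-24,-78,150+22+43.9),P(338,357))]
S=lambda x,y:np.array([290+x*55/280-.4,190+y*100/509-.4])
spts=[((-35,65,202),S(713-520,47)),((-44,-78,215.9),S(675-520,184))]
def W(p,q):
  c,s=np.cos(p[2]),np.sin(p[2]);x,y,z=np.array(q)/1000
  return np.array([p[0]+c*x-s*y,p[1]+s*x+c*y,z])
f=lambda p:np.concatenate([proj("top",W(p,q))-u for q,u in pts]+[proj("side",W(p,q))-u for q,u in spts])
r=least_squares(f,[.55,.08,-.3],loss="soft_l1");p=r.x
print(p,np.degrees(p[2]));print(np.round(r.fun.reshape(-1,2),2))
print("dial",W(p,(-35,65,186)),"ball",W(p,(-44,-78,215.9)),"ball locked",W(p,(4,-78,215.9)))
a=atz("top",P(110,270),.199);b=atz("top",P(183,299),.199);d=a-b;print("bar",d,np.degrees(np.arctan2(d[1],d[0])))
from scipy.spatial.transform import Rotation as Ro
print(Ro.from_rotvec(monitor.state()["eef_rot"]).as_matrix().round(3))
E
```

```text
[ 0.55280675  0.0714587  -0.31639239] -18.12794866833304
[[-0.25 -1.09]
 [ 1.01 -0.37]
 [ 1.33  0.21]
 [-1.46  0.14]
 [ 0.09 -0.25]
 [-0.46 -0.44]
 [ 0.25  0.14]
 [-0.98 -0.46]
 [-0.81  0.22]]
dial [0.53976811 0.14412227 0.186     ] ball [0.4867218  0.01102047 0.2159    ] ball locked [ 0.53233928 -0.00391426  0.2159    ]
bar [0.02023928 0.04984666 0.        ] 67.90133198859505
[[ 0.922 -0.388 -0.   ]
 [-0.388 -0.922 -0.   ]
 [-0.     0.    -1.   ]]
```

Pose fit is consistent to about 2 mm: dial at (0.540, 0.144), bar at 68°. I'll move above it, then spin about +89°.

Request:
step_arm(
  motion=[
    {"z": -1,"x": 0.5,"y": 0.3,"fingers": 1},
    {"x": 1,"y": 0.64,"fingers": 1},
    {"x": 1,"y": 0.64,"fingers": 1},
    {"x": 1,"y": 0.64,"fingers": 1},
    {"x": 1,"y": 0.64,"fingers": 1},
    {"x": 1,"y": 0.64,"fingers": 1},
    {"x": 1,"y": 0.64,"fingers": 1},
    {"x": 1,"y": 0.64,"fingers": 1},
    {"x": 1,"y": 0.64,"fingers": 1},
    {"x": 1,"y": 0.64,"fingers": 1},
    {"x": 1,"y": 0.64,"fingers": 1},
    {"x": 1,"y": 0.64,"fingers": 1},
  ],
)

```text
$.motion[0]: bad value
```

Request:
step_arm(
  motion=[
    {"x": 1,"y": 0.64,"fingers": 1},
    {"x": 1,"y": 0.64,"fingers": 1},
    {"x": 1,"y": 0.64,"fingers": 1},
    {"x": 1,"y": 0.64,"fingers": 1},
    {"x": 1,"y": 0.64,"fingers": 1},
    {"x": 1,"y": 0.64,"fingers": 1},
    {"x": 1,"y": 0.64,"fingers": 1},
    {"x": 1,"y": 0.64,"fingers": 1},
    {"x": 1,"y": 0.64,"fingers": 1},
    {"x": 1,"y": 0.64,"fingers": 1},
    {"x": 0.5,"y": 0.3,"fingers": 1},
    {"fingers": 1},
  ],
)

```text
$.motion[0]: bad value
```

Request:
step_arm(
  motion=[
    {"spin": 1,"fingers": 1},
    {"spin": 1,"fingers": 1},
    {"spin": 1,"fingers": 1},
    {"spin": 1,"fingers": 1},
    {"spin": 1,"fingers": 1},
    {"spin": 1,"fingers": 1},
    {"spin": 1,"fingers": 1},
    {"spin": 1,"fingers": 1},
    {"spin": 1,"fingers": 1},
    {"spin": 1,"fingers": 1},
    {"spin": 1,"fingers": 1},
    {"fingers": 1},
  ],
)

```text
$.motion[0]: bad value
```

Request:
step_arm(
  motion=[
    {"spin": 1,"fingers": 1},
    {"spin": 1,"fingers": 1},
    {"spin": 1,"fingers": 1},
    {"spin": 1,"fingers": 1},
    {"spin": 1,"fingers": 1},
    {"spin": 1,"fingers": 1},
    {"spin": 1,"fingers": 1},
    {"spin": 1,"fingers": 1},
    {"spin": 1,"fingers": 1},
    {"spin": 1,"fingers": 1},
    {"spin": 1,"fingers": 1},
    {"fingers": 1},
  ],
)

```text
$.motion[0]: bad value
```

```bash
cat > st.py <<'E'
from h import *
from scipy.spatial.transform import Rotation as Ro
s=monitor.state();R=Ro.from_rotvec(s["eef_rot"]).as_matrix()
print("t",s["t"],"pos",s["position"].round(4),"yaw",np.degrees(np.arctan2(R[1,0],R[0,0])).round(2),"q1,q6",s["joint_pos"][[0,5]].round(3),"F",s["wrist_force"].round(2),"T",s["ft_torque"].round(3),"gap",round(s["finger_gap"],3),round(s["gripper_force"],1))
print("dial rel in tool:",(R.T@(np.array([.5398,.1441,.184])-s["position"])/.02).round(3))
E
python3 st.py
```

```text
t 0.7 pos [0.2426 0.576  0.2395] yaw -22.85 q1,q6 [ 1.431 -0.259] F [-0.39  0.09  0.18] T [ 0.025 -0.009  0.042] gap 1.001 0.0
dial rel in tool: [22.076 14.13   2.777]
```

Request:
step_arm(
  motion=[
    {"x": 0.5,"y": 0.3,"z": -1,"spin": 0,"fingers": 1},
    {"x": 1,"y": 0.64,"z": 0,"spin": 0,"fingers": 1},
    {"x": 1,"y": 0.64,"z": 0,"spin": 0,"fingers": 1},
    {"x": 1,"y": 0.64,"z": 0,"spin": 0,"fingers": 1},
    {"x": 1,"y": 0.64,"z": 0,"spin": 0,"fingers": 1},
    {"x": 1,"y": 0.64,"z": 0,"spin": 0,"fingers": 1},
    {"x": 1,"y": 0.64,"z": 0,"spin": 0,"fingers": 1},
    {"x": 1,"y": 0.64,"z": 0,"spin": 0,"fingers": 1},
    {"x": 1,"y": 0.64,"z": 0,"spin": 0,"fingers": 1},
    {"x": 1,"y": 0.64,"z": 0,"spin": 0,"fingers": 1},
    {"x": 1,"y": 0.64,"z": 0,"spin": 0,"fingers": 1},
    {"x": 1,"y": 0.64,"z": 0,"spin": 0,"fingers": 1},
  ],
)

```text
t: 1.7
position: [0.3981, 0.3503, 0.2598]
eef_rot: [-3.079, 0.622, -0.0]
wrist_force: [-0.1, -0.4, -0.0]
finger_gap: 0.998
gripper_force: 0.0
```

Request:
step_arm(
  motion=[
    {"x": 1,"y": 0.64,"z": 0,"spin": 0,"fingers": 1},
    {"x": 1,"y": 0.64,"z": 0,"spin": 0,"fingers": 1},
    {"x": 1,"y": 0.64,"z": 0,"spin": 0,"fingers": 1},
    {"x": 1,"y": 0.64,"z": 0,"spin": 0,"fingers": 1},
    {"x": 1,"y": 0.64,"z": 0,"spin": 0,"fingers": 1},
    {"x": 1,"y": 0.64,"z": 0,"spin": 0,"fingers": 1},
    {"x": 1,"y": 0.64,"z": 0,"spin": 0,"fingers": 1},
    {"x": 1,"y": 0.64,"z": 0,"spin": 0,"fingers": 1},
    {"x": 1,"y": 0.64,"z": 0,"spin": 0,"fingers": 1},
    {"x": 1,"y": 0.64,"z": 0,"spin": 0,"fingers": 1},
    {"x": 0.5,"y": 0.4,"z": 0,"spin": 0,"fingers": 1},
    {"x": 0,"y": 0,"z": 0,"spin": 0,"fingers": 1},
  ],
)

```text
t: 2.7
position: [0.5391, 0.1427, 0.2594]
eef_rot: [3.078, -0.627, -0.0]
wrist_force: [-0.0, 0.5, 0.8]
finger_gap: 1.004
gripper_force: 0.0
```

Request:
step_arm(
  motion=[
    {"x": 0,"y": 0,"z": 0,"spin": 1,"fingers": 1},
    {"x": 0,"y": 0,"z": 0,"spin": 1,"fingers": 1},
    {"x": 0,"y": 0,"z": 0,"spin": 1,"fingers": 1},
    {"x": 0,"y": 0,"z": 0,"spin": 1,"fingers": 1},
    {"x": 0,"y": 0,"z": 0,"spin": 1,"fingers": 1},
    {"x": 0,"y": 0,"z": 0,"spin": 1,"fingers": 1},
    {"x": 0,"y": 0,"z": 0,"spin": 1,"fingers": 1},
    {"x": 0,"y": 0,"z": 0,"spin": 1,"fingers": 1},
    {"x": 0,"y": 0,"z": 0,"spin": 1,"fingers": 1},
    {"x": 0,"y": 0,"z": 0,"spin": 1,"fingers": 1},
    {"x": 0,"y": 0,"z": 0,"spin": 1,"fingers": 1},
    {"x": 0,"y": 0,"z": 0,"spin": 1,"fingers": 1},
  ],
)

```text
t: 3.7
position: [0.5378, 0.1454, 0.2596]
eef_rot: [-2.557, 1.824, 0.0]
wrist_force: [-0.8, -0.3, -0.3]
finger_gap: 1.005
gripper_force: 0.0
```

Request:
step_arm(
  motion=[
    {"x": 0,"y": 0,"z": 0,"spin": 1,"fingers": 1},
    {"x": 0,"y": 0,"z": 0,"spin": 1,"fingers": 1},
    {"x": 0,"y": 0,"z": 0,"spin": 1,"fingers": 1},
    {"x": 0,"y": 0,"z": 0,"spin": 1,"fingers": 1},
    {"x": 0,"y": 0,"z": 0,"spin": 1,"fingers": 1},
    {"x": 0,"y": 0,"z": 0,"spin": 1,"fingers": 1},
    {"x": 0,"y": 0,"z": 0,"spin": 1,"fingers": 1},
    {"x": 0,"y": 0,"z": 0,"spin": 1,"fingers": 1},
    {"x": 0,"y": 0,"z": 0,"spin": 1,"fingers": 1},
    {"x": 0,"y": 0,"z": 0,"spin": 1,"fingers": 1},
    {"x": 0,"y": 0,"z": 0,"spin": 0.3,"fingers": 1},
    {"x": 0,"y": 0,"z": 0,"spin": 0,"fingers": 1},
  ],
)

```text
t: 4.7
position: [0.5379, 0.1451, 0.2596]
eef_rot: [-1.757, 2.604, 0.0]
wrist_force: [-0.4, 0.0, 0.0]
finger_gap: 1.004
gripper_force: 0.0
```

```bash
python3 st.py
```

```text
t 4.7 pos [0.5379 0.1451 0.2596] yaw -111.97 q1,q6 [ 0.554 -0.938] F [-0.4   0.04  0.  ] T [ 0.127 -0.036  0.039] gap 1.004 0.0
dial rel in tool: [ 0.014 -0.107  3.782]
```

Request:
step_arm(
  motion=[
    {"x": 0,"y": -0.1,"z": 0.5,"spin": 0,"fingers": 0.5},
    {"x": 0,"y": 0,"z": 0.5,"spin": 0,"fingers": 0.5},
    {"x": 0,"y": 0,"z": 0.5,"spin": 0,"fingers": 0.5},
    {"x": 0,"y": 0,"z": 0.5,"spin": 0,"fingers": 0.5},
    {"x": 0,"y": 0,"z": 0.5,"spin": 0,"fingers": 0.5},
    {"x": 0,"y": 0,"z": 0.5,"spin": 0,"fingers": 0.5},
    {"x": 0,"y": 0,"z": 0.5,"spin": 0,"fingers": 0.5},
    {"x": 0,"y": 0,"z": 0.28,"spin": 0,"fingers": 0.5},
    {"x": 0,"y": 0,"z": 0,"spin": 0,"fingers": 0.4},
    {"x": 0,"y": 0,"z": 0,"spin": 0,"fingers": 0.35},
    {"x": 0,"y": 0,"z": 0,"spin": 0,"fingers": 0.3},
    {"x": 0,"y": 0,"z": 0,"spin": 0,"fingers": 0.3},
  ],
)

```text
t: 5.7
position: [0.5406, 0.1439, 0.1847]
eef_rot: [-1.755, 2.604, -0.0]
wrist_force: [-0.6, -0.0, 0.1]
finger_gap: 0.326
gripper_force: 0.0
```

```bash
python3 st.py; python3 - <<'E'
from h import *
a=imaging.read_camera("top");b=imaging.read_camera("side")
c=np.zeros((480,800,3),np.uint8)
c[:,:400]=cv2.resize(a[190:286,220:300],(400,480));c[:,400:]=cv2.resize(b[165:245,295:362],(400,480))
cv2.imwrite("pics/g1.png",c)
E
```

```text
t 5.7 pos [0.5406 0.1439 0.1847] yaw -112.04 q1,q6 [ 0.55  -0.935] F [-0.62 -0.01  0.1 ] T [ 0.069 -0.087  0.031] gap 0.326 0.0
dial rel in tool: [0.007 0.04  0.033]
```

View pics/g1.png

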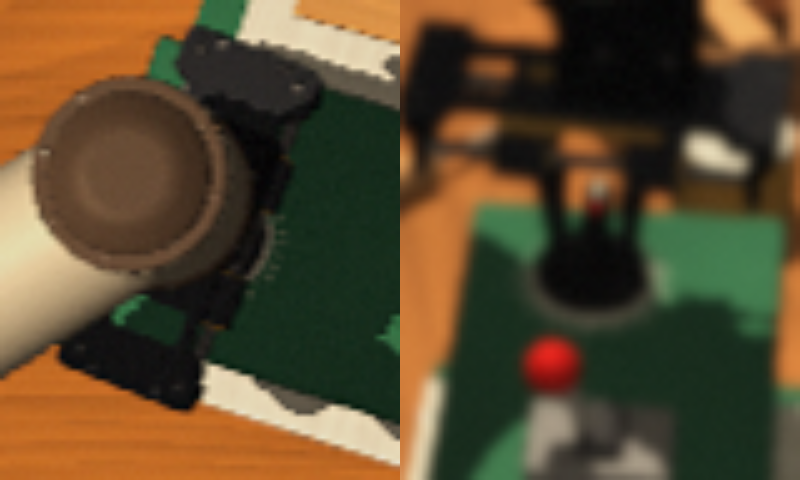

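The side crop shows the bar (at about (595,200)) centred between the two fingers; nothing is touching yet. Closing.

Request:
step_arm(
  motion=[
    {"x": 0,"y": 0,"z": 0,"spin": 0,"fingers": 0.22},
    {"x": 0,"y": 0,"z": 0,"spin": 0,"fingers": 0.15},
    {"x": 0,"y": 0,"z": 0,"spin": 0,"fingers": 0.1},
    {"x": 0,"y": 0,"z": 0,"spin": 0,"fingers": 0.1},
    {"x": 0,"y": 0,"z": 0,"spin": 0,"fingers": 0.1},
    {"x": 0,"y": 0,"z": 0,"spin": 0,"fingers": 0.1},
  ],
)

```text
t: 6.3
position: [0.5404, 0.1437, 0.1842]
eef_rot: [-1.756, 2.605, -0.001]
wrist_force: [1.2, -0.4, -0.1]
finger_gap: 0.159
gripper_force: 30.0
```

```bash
python3 st.py
```

```text
t 6.3 pos [0.5404 0.1437 0.1842] yaw -112.04 q1,q6 [ 0.55  -0.935] F [ 1.18 -0.38 -0.07] T [-0.158 -0.349  0.005] gap 0.159 30.0
dial rel in tool: [-0.007  0.037  0.008]
```

Request:
step_arm(
  motion=[
    {"x": 0,"y": 0,"z": 0,"spin": 0.25,"fingers": 0.1},
    {"x": 0,"y": 0,"z": 0,"spin": 0.25,"fingers": 0.1},
    {"x": 0,"y": 0,"z": 0,"spin": 0.25,"fingers": 0.1},
    {"x": 0,"y": 0,"z": 0,"spin": 0,"fingers": 0.1},
  ],
)

```text
t: 6.63
position: [0.5404, 0.1437, 0.1841]
eef_rot: [-1.686, 2.651, -0.001]
wrist_force: [1.5, -1.2, 0.5]
finger_gap: 0.16
gripper_force: 30.0
```

```bash
python3 st.py
```

```text
t 6.6333 pos [0.5404 0.1437 0.1841] yaw -115.09 q1,q6 [ 0.55  -0.988] F [ 1.53 -1.22  0.54] T [-0.291 -0.506  0.186] gap 0.16 30.0
dial rel in tool: [-0.005  0.037  0.007]
```

Request:
step_arm(
  motion=[
    {"x": 0,"y": 0,"z": 0,"spin": 0.25,"fingers": 0.1},
    {"x": 0,"y": 0,"z": 0,"spin": 0.25,"fingers": 0.1},
    {"x": 0,"y": 0,"z": 0,"spin": 0.25,"fingers": 0.1},
    {"x": 0,"y": 0,"z": 0,"spin": 0,"fingers": 0.1},
  ],
)

```text
t: 6.97
position: [0.5404, 0.1437, 0.1841]
eef_rot: [-1.615, 2.694, -0.0]
wrist_force: [1.5, -1.1, 1.0]
finger_gap: 0.158
gripper_force: 30.0
```

```bash
python3 st.py
```

```text
t 6.9667 pos [0.5404 0.1437 0.1841] yaw -118.11 q1,q6 [ 0.55  -1.041] F [ 1.49 -1.09  0.97] T [-0.435 -0.605  0.103] gap 0.158 30.0
dial rel in tool: [-0.002  0.035  0.007]
```

Request:
step_arm(
  motion=[
    {"x": 0,"y": 0,"z": 0,"spin": 0.25,"fingers": 0.1},
    {"x": 0,"y": 0,"z": 0,"spin": 0.25,"fingers": 0.1},
    {"x": 0,"y": 0,"z": 0,"spin": 0.25,"fingers": 0.1},
    {"x": 0,"y": 0,"z": 0,"spin": 0,"fingers": 0.1},
  ],
)

```text
t: 7.3
position: [0.5404, 0.1437, 0.1842]
eef_rot: [-1.544, 2.735, -0.0]
wrist_force: [2.7, -0.9, 1.6]
finger_gap: 0.155
gripper_force: 30.0
```

```bash
python3 st.py
```

```text
t 7.3 pos [0.5404 0.1437 0.1842] yaw -121.12 q1,q6 [ 0.55  -1.093] F [ 2.7  -0.91  1.59] T [-0.433 -0.748 -0.013] gap 0.155 30.0
dial rel in tool: [-0.     0.034  0.008]
```

Request:
step_arm(
  motion=[
    {"x": 0,"y": 0,"z": 0,"spin": 0.4,"fingers": 0.1},
    {"x": 0,"y": 0,"z": 0,"spin": 0.4,"fingers": 0.1},
    {"x": 0,"y": 0,"z": 0,"spin": 0.4,"fingers": 0.1},
    {"x": 0,"y": 0,"z": 0,"spin": 0.4,"fingers": 0.1},
    {"x": 0,"y": 0,"z": 0,"spin": 0.4,"fingers": 0.1},
    {"x": 0,"y": 0,"z": 0,"spin": 0.4,"fingers": 0.1},
    {"x": 0,"y": 0,"z": 0,"spin": 0.4,"fingers": 0.1},
    {"x": 0,"y": 0,"z": 0,"spin": 0.4,"fingers": 0.1},
    {"x": 0,"y": 0,"z": 0,"spin": 0.4,"fingers": 0.1},
    {"x": 0,"y": 0,"z": 0,"spin": 0,"fingers": 0.1},
  ],
)

```text
t: 8.13
position: [0.5403, 0.1438, 0.1841]
eef_rot: [-1.19, 2.907, -0.0]
wrist_force: [1.4, -1.8, 1.6]
finger_gap: 0.161
gripper_force: 30.0
```

```bash
python3 st.py
```

```text
t 8.1333 pos [0.5403 0.1438 0.1841] yaw -135.47 q1,q6 [ 0.55  -1.344] F [ 1.44 -1.79  1.57] T [-0.419 -0.722  0.135] gap 0.161 30.0
dial rel in tool: [0.007 0.031 0.006]
```

Request:
step_arm(
  motion=[
    {"x": 0,"y": 0,"z": 0,"spin": 0.4,"fingers": 0.1},
    {"x": 0,"y": 0,"z": 0,"spin": 0.4,"fingers": 0.1},
    {"x": 0,"y": 0,"z": 0,"spin": 0.4,"fingers": 0.1},
    {"x": 0,"y": 0,"z": 0,"spin": 0.4,"fingers": 0.1},
    {"x": 0,"y": 0,"z": 0,"spin": 0.4,"fingers": 0.1},
    {"x": 0,"y": 0,"z": 0,"spin": 0.4,"fingers": 0.1},
    {"x": 0,"y": 0,"z": 0,"spin": 0.4,"fingers": 0.1},
    {"x": 0,"y": 0,"z": 0,"spin": 0.4,"fingers": 0.1},
    {"x": 0,"y": 0,"z": 0,"spin": 0.25,"fingers": 0.1},
    {"x": 0,"y": 0,"z": 0,"spin": 0,"fingers": 0.1},
  ],
)

```text
t: 8.97
position: [0.5403, 0.1438, 0.1841]
eef_rot: [-0.832, 3.029, 0.0]
wrist_force: [1.9, -1.0, 1.9]
finger_gap: 0.155
gripper_force: 30.0
```

```bash
python3 st.py
```

```text
t 8.9667 pos [0.5403 0.1438 0.1841] yaw -149.28 q1,q6 [ 0.55  -1.584] F [ 1.85 -1.03  1.94] T [-0.243 -0.696 -0.153] gap 0.155 30.0
dial rel in tool: [0.014 0.023 0.006]
```

Request:
step_arm(
  motion=[
    {"x": 0,"y": 0,"z": 0,"spin": 0.2,"fingers": 0.1},
    {"x": 0,"y": 0,"z": 0,"spin": 0.2,"fingers": 0.1},
    {"x": 0,"y": 0,"z": 0,"spin": 0.2,"fingers": 0.1},
    {"x": 0,"y": 0,"z": 0,"spin": 0.1,"fingers": 0.1},
    {"x": 0,"y": 0,"z": 0,"spin": 0,"fingers": 0.1},
  ],
)

```text
t: 9.38
position: [0.5403, 0.1439, 0.1841]
eef_rot: [-0.759, 3.048, 0.0]
wrist_force: [2.7, -0.0, 2.5]
finger_gap: 0.158
gripper_force: 30.0
```

```bash
python3 st.py
```

```text
t 9.3833 pos [0.5403 0.1439 0.1841] yaw -152.05 q1,q6 [ 0.55  -1.633] F [ 2.68 -0.04  2.51] T [-0.24  -0.664 -0.021] gap 0.158 30.0
dial rel in tool: [0.016 0.022 0.005]
```

Request:
step_arm(
  motion=[
    {"x": 0,"y": 0,"z": 0,"spin": 0.1,"fingers": 0.1},
    {"x": 0,"y": 0,"z": 0,"spin": 0.05,"fingers": 0.1},
    {"x": 0,"y": 0,"z": 0,"spin": 0,"fingers": 0.1},
  ],
)

```text
t: 9.63
position: [0.5403, 0.1438, 0.1841]
eef_rot: [-0.743, 3.052, 0.0]
wrist_force: [1.1, -0.4, 3.4]
finger_gap: 0.157
gripper_force: 30.0
```

```bash
python3 st.py
```

```text
t 9.6333 pos [0.5403 0.1438 0.1841] yaw -152.64 q1,q6 [ 0.55  -1.643] F [ 1.08 -0.4   3.39] T [-0.092 -0.645  0.07 ] gap 0.157 30.0
dial rel in tool: [0.016 0.023 0.005]
```

Request:
step_arm(
  motion=[
    {"x": 0,"y": 0,"z": 0,"spin": 0.1,"fingers": 0.1},
    {"x": 0,"y": 0,"z": 0,"spin": 0.05,"fingers": 0.1},
    {"x": 0,"y": 0,"z": 0,"spin": 0,"fingers": 0.1},
  ],
)

```text
t: 9.88
position: [0.5403, 0.1438, 0.1841]
eef_rot: [-0.727, 3.056, 0.0]
wrist_force: [0.8, -0.8, 4.6]
finger_gap: 0.16
gripper_force: 30.0
```

```bash
python3 st.py
```

```text
t 9.8833 pos [0.5403 0.1438 0.1841] yaw -153.25 q1,q6 [ 0.55  -1.654] F [ 0.83 -0.79  4.62] T [-0.045 -0.583  0.003] gap 0.16 30.0
dial rel in tool: [0.015 0.023 0.003]
```

Request:
step_arm(
  motion=[
    {"x": 0,"y": 0,"z": 0,"spin": 0.1,"fingers": 0.1},
    {"x": 0,"y": 0,"z": 0,"spin": 0.1,"fingers": 0.1},
    {"x": 0,"y": 0,"z": 0,"spin": 0,"fingers": 0.1},
  ],
)

```text
t: 10.13
position: [0.5403, 0.1438, 0.1841]
eef_rot: [-0.705, 3.061, 0.0]
wrist_force: [1.6, 0.2, 5.3]
finger_gap: 0.16
gripper_force: 30.0
```

```bash
python3 st.py; python3 -c "
from h import *
imaging.read_camera('top');print(monitor.state()['ft_torque'][2])
imaging.read_camera('top');print(monitor.state()['ft_torque'][2])"
```

```text
t 10.1333 pos [0.5403 0.1438 0.1841] yaw -154.05 q1,q6 [ 0.55  -1.668] F [1.6  0.22 5.29] T [-0.012 -0.633  0.147] gap 0.16 30.0
dial rel in tool: [0.015 0.023 0.004]
0.15917160862969443
0.1285068482103532
```

Request:
step_arm(
  motion=[
    {"x": 0,"y": 0,"z": 0,"spin": 0.1,"fingers": 0.1},
    {"x": 0,"y": 0,"z": 0,"spin": 0.15,"fingers": 0.1},
    {"x": 0,"y": 0,"z": 0,"spin": 0,"fingers": 0.1},
  ],
)

```text
t: 10.48
position: [0.5403, 0.1438, 0.1841]
eef_rot: [-0.678, 3.067, 0.0]
wrist_force: [0.8, -0.3, 4.0]
finger_gap: 0.154
gripper_force: 30.0
```

```bash
python3 st.py
```

```text
t 10.4833 pos [0.5403 0.1438 0.1841] yaw -155.08 q1,q6 [ 0.55  -1.686] F [ 0.77 -0.29  3.99] T [ 0.049 -0.627  0.123] gap 0.154 30.0
dial rel in tool: [0.017 0.024 0.005]
```

Request:
step_arm(
  motion=[
    {"x": 0,"y": 0,"z": 0,"spin": 0.15,"fingers": 0.1},
    {"x": 0,"y": 0,"z": 0,"spin": 0.15,"fingers": 0.1},
    {"x": 0,"y": 0,"z": 0,"spin": 0,"fingers": 0.1},
  ],
)

```text
t: 10.73
position: [0.5403, 0.1438, 0.1841]
eef_rot: [-0.645, 3.074, 0.0]
wrist_force: [1.4, 0.4, 4.9]
finger_gap: 0.156
gripper_force: 30.0
```

```bash
python3 st.py
```

```text
t 10.7333 pos [0.5403 0.1438 0.1841] yaw -156.29 q1,q6 [ 0.55  -1.707] F [1.4  0.38 4.85] T [ 0.131 -0.61   0.138] gap 0.156 30.0
dial rel in tool: [0.016 0.023 0.005]
```

Request:
step_arm(
  motion=[
    {"x": 0,"y": 0,"z": 0,"spin": 0.2,"fingers": 0.1},
    {"x": 0,"y": 0,"z": 0,"spin": 0.2,"fingers": 0.1},
    {"x": 0,"y": 0,"z": 0,"spin": 0.2,"fingers": 0.1},
    {"x": 0,"y": 0,"z": 0,"spin": 0.2,"fingers": 0.1},
    {"x": 0,"y": 0,"z": 0,"spin": 0,"fingers": 0.1},
  ],
)

```text
t: 11.15
position: [0.5403, 0.1438, 0.1841]
eef_rot: [-0.558, 3.091, 0.0]
wrist_force: [0.8, 0.6, 4.9]
finger_gap: 0.158
gripper_force: 30.0
```

```bash
python3 st.py
```

```text
t 11.15 pos [0.5403 0.1438 0.1841] yaw -159.53 q1,q6 [ 0.55  -1.763] F [0.77 0.61 4.94] T [ 0.143 -0.639  0.089] gap 0.158 30.0
dial rel in tool: [0.017 0.021 0.003]
```

Request:
step_arm(
  motion=[
    {"x": 0,"y": 0,"z": 0,"spin": 0.25,"fingers": 0.1},
    {"x": 0,"y": 0,"z": 0,"spin": 0.25,"fingers": 0.1},
    {"x": 0,"y": 0,"z": 0,"spin": 0.25,"fingers": 0.1},
    {"x": 0,"y": 0,"z": 0,"spin": 0.25,"fingers": 0.1},
    {"x": 0,"y": 0,"z": 0,"spin": 0.25,"fingers": 0.1},
    {"x": 0,"y": 0,"z": 0,"spin": 0.25,"fingers": 0.1},
    {"x": 0,"y": 0,"z": 0,"spin": 0,"fingers": 0.1},
  ],
)

```text
t: 11.73
position: [0.5403, 0.1439, 0.1841]
eef_rot: [-0.395, 3.116, 0.001]
wrist_force: [2.0, 0.2, 4.7]
finger_gap: 0.16
gripper_force: 30.0
```

```bash
python3 st.py
```

```text
t 11.7333 pos [0.5403 0.1439 0.1841] yaw -165.56 q1,q6 [ 0.55  -1.869] F [2.03 0.22 4.73] T [ 0.215 -0.597 -0.127] gap 0.16 30.0
dial rel in tool: [0.02  0.016 0.003]
```

Request:
step_arm(
  motion=[
    {"x": 0,"y": 0,"z": 0,"spin": 0.25,"fingers": 0.1},
    {"x": 0,"y": 0,"z": 0,"spin": 0.25,"fingers": 0.1},
    {"x": 0,"y": 0,"z": 0,"spin": 0.25,"fingers": 0.1},
    {"x": 0,"y": 0,"z": 0,"spin": 0.25,"fingers": 0.1},
    {"x": 0,"y": 0,"z": 0,"spin": 0.2,"fingers": 0.1},
    {"x": 0,"y": 0,"z": 0,"spin": 0.2,"fingers": 0.1},
    {"x": 0,"y": 0,"z": 0,"spin": 0.1,"fingers": 0.1},
    {"x": 0,"y": 0,"z": 0,"spin": 0.1,"fingers": 0.1},
    {"x": 0,"y": 0,"z": 0,"spin": 0,"fingers": 0.1},
  ],
)

```text
t: 12.48
position: [0.5403, 0.1439, 0.1841]
eef_rot: [-0.221, 3.133, 0.001]
wrist_force: [1.6, 1.1, 4.8]
finger_gap: 0.155
gripper_force: 30.0
```

```bash
python3 st.py
```

```text
t 12.4833 pos [0.5403 0.1439 0.1841] yaw -171.94 q1,q6 [ 0.55 -1.98] F [1.64 1.14 4.75] T [ 0.216 -0.661 -0.026] gap 0.155 30.0
dial rel in tool: [0.023 0.013 0.003]
```

Request:
step_arm(
  motion=[
    {"x": 0,"y": 0,"z": 0,"spin": 0.1,"fingers": 0.1},
    {"x": 0,"y": 0,"z": 0,"spin": 0.1,"fingers": 0.1},
    {"x": 0,"y": 0,"z": 0,"spin": 0,"fingers": 0.1},
  ],
)

```text
t: 12.73
position: [0.5403, 0.1439, 0.1841]
eef_rot: [-0.199, 3.135, 0.001]
wrist_force: [1.8, 0.0, 6.4]
finger_gap: 0.159
gripper_force: 30.0
```

```bash
python3 st.py
```

```text
t 12.7333 pos [0.5403 0.1439 0.1841] yaw -172.72 q1,q6 [ 0.55  -1.994] F [1.82 0.03 6.42] T [ 0.259 -0.618  0.02 ] gap 0.159 30.0
dial rel in tool: [0.023 0.012 0.005]
```

Request:
step_arm(
  motion=[
    {"x": 0,"y": 0,"z": 0,"spin": 0.1,"fingers": 0.1},
    {"x": 0,"y": 0,"z": 0,"spin": 0.1,"fingers": 0.1},
    {"x": 0,"y": 0,"z": 0,"spin": 0,"fingers": 0.1},
  ],
)

```text
t: 12.98
position: [0.5403, 0.1439, 0.1841]
eef_rot: [-0.178, 3.136, 0.001]
wrist_force: [1.3, 1.0, 5.8]
finger_gap: 0.157
gripper_force: 30.0
```

```bash
python3 st.py
```

```text
t 12.9833 pos [0.5403 0.1439 0.1841] yaw -173.51 q1,q6 [ 0.55  -2.008] F [1.26 1.02 5.84] T [ 0.222 -0.604  0.06 ] gap 0.157 30.0
dial rel in tool: [0.023 0.012 0.004]
```

Request:
step_arm(
  motion=[
    {"x": 0,"y": 0,"z": 0,"spin": 0.1,"fingers": 0.1},
    {"x": 0,"y": 0,"z": 0,"spin": 0.1,"fingers": 0.1},
    {"x": 0,"y": 0,"z": 0,"spin": 0,"fingers": 0.1},
  ],
)

```text
t: 13.23
position: [0.5403, 0.1439, 0.1841]
eef_rot: [-0.156, 3.137, 0.0]
wrist_force: [2.2, 1.1, 4.3]
finger_gap: 0.157
gripper_force: 30.0
```

```bash
python3 st.py
```

```text
t 13.2333 pos [0.5403 0.1439 0.1841] yaw -174.29 q1,q6 [ 0.55  -2.021] F [2.17 1.11 4.25] T [ 0.226 -0.688  0.148] gap 0.157 30.0
dial rel in tool: [0.023 0.012 0.004]
```

Request:
step_arm(
  motion=[
    {"x": 0,"y": 0,"z": 0,"spin": 0.15,"fingers": 0.1},
    {"x": 0,"y": 0,"z": 0,"spin": 0.15,"fingers": 0.1},
    {"x": 0,"y": 0,"z": 0,"spin": 0.15,"fingers": 0.1},
    {"x": 0,"y": 0,"z": 0,"spin": 0,"fingers": 0.1},
  ],
)

```text
t: 13.57
position: [0.5403, 0.1439, 0.1841]
eef_rot: [-0.107, 3.139, 0.001]
wrist_force: [0.3, 1.3, 6.1]
finger_gap: 0.161
gripper_force: 30.0
```

```bash
python3 st.py
```

```text
t 13.5667 pos [0.5403 0.1439 0.1841] yaw -176.1 q1,q6 [ 0.55  -2.053] F [0.33 1.27 6.06] T [ 0.262 -0.625  0.154] gap 0.161 30.0
dial rel in tool: [0.024 0.009 0.003]
```

Request:
step_arm(
  motion=[
    {"x": 0,"y": 0,"z": 0,"spin": 0.2,"fingers": 0.1},
    {"x": 0,"y": 0,"z": 0,"spin": 0.25,"fingers": 0.1},
    {"x": 0,"y": 0,"z": 0,"spin": 0.25,"fingers": 0.1},
    {"x": 0,"y": 0,"z": 0,"spin": 0.25,"fingers": 0.1},
    {"x": 0,"y": 0,"z": 0,"spin": 0.25,"fingers": 0.1},
    {"x": 0,"y": 0,"z": 0,"spin": 0.25,"fingers": 0.1},
    {"x": 0,"y": 0,"z": 0,"spin": 0.25,"fingers": 0.1},
    {"x": 0,"y": 0,"z": 0,"spin": 0.25,"fingers": 0.1},
    {"x": 0,"y": 0,"z": 0,"spin": 0.25,"fingers": 0.1},
    {"x": 0,"y": 0,"z": 0,"spin": 0,"fingers": 0.1},
  ],
)

```text
t: 14.4
position: [0.5403, 0.144, 0.1841]
eef_rot: [0.136, 3.138, 0.001]
wrist_force: [1.3, 1.0, 4.9]
finger_gap: 0.158
gripper_force: 30.0
```

```bash
python3 st.py
```

```text
t 14.4 pos [0.5403 0.144  0.1841] yaw 175.04 q1,q6 [ 0.55  -2.207] F [1.33 1.03 4.92] T [ 0.22  -0.601 -0.055] gap 0.158 30.0
dial rel in tool: [0.026 0.003 0.004]
```

Request:
step_arm(
  motion=[
    {"x": 0,"y": 0,"z": 0,"spin": 0.25,"fingers": 0.1},
    {"x": 0,"y": 0,"z": 0,"spin": 0.25,"fingers": 0.1},
    {"x": 0,"y": 0,"z": 0,"spin": 0.25,"fingers": 0.1},
    {"x": 0,"y": 0,"z": 0,"spin": 0.25,"fingers": 0.1},
    {"x": 0,"y": 0,"z": 0,"spin": 0.2,"fingers": 0.1},
    {"x": 0,"y": 0,"z": 0,"spin": 0.2,"fingers": 0.1},
    {"x": 0,"y": 0,"z": 0,"spin": 0.2,"fingers": 0.1},
    {"x": 0,"y": 0,"z": 0,"spin": 0.1,"fingers": 0.1},
    {"x": 0,"y": 0,"z": 0,"spin": 0.05,"fingers": 0.1},
    {"x": 0,"y": 0,"z": 0,"spin": 0,"fingers": 0.1},
  ],
)

```text
t: 15.23
position: [0.5403, 0.144, 0.1841]
eef_rot: [0.327, 3.124, 0.001]
wrist_force: [1.7, 0.5, 5.3]
finger_gap: 0.161
gripper_force: 30.0
```

```bash
python3 st.py
```

```text
t 15.2333 pos [0.5403 0.144  0.1841] yaw 168.07 q1,q6 [ 0.55  -2.329] F [1.68 0.51 5.26] T [ 0.288 -0.617 -0.006] gap 0.161 30.0
dial rel in tool: [ 0.025 -0.001  0.004]
```

Request:
step_arm(
  motion=[
    {"x": 0,"y": 0,"z": 0,"spin": 0.1,"fingers": 0.1},
    {"x": 0,"y": 0,"z": 0,"spin": 0.1,"fingers": 0.1},
    {"x": 0,"y": 0,"z": 0,"spin": 0,"fingers": 0.1},
  ],
)

```text
t: 15.48
position: [0.5403, 0.144, 0.1841]
eef_rot: [0.348, 3.122, 0.001]
wrist_force: [1.3, 0.9, 4.7]
finger_gap: 0.163
gripper_force: 30.0
```

```bash
python3 st.py
```

```text
t 15.4833 pos [0.5403 0.144  0.1841] yaw 167.28 q1,q6 [ 0.55  -2.343] F [1.34 0.92 4.74] T [ 0.251 -0.649  0.019] gap 0.163 30.0
dial rel in tool: [ 0.026 -0.001  0.005]
```

Request:
step_arm(
  motion=[
    {"x": 0,"y": 0,"z": 0,"spin": 0.1,"fingers": 0.1},
    {"x": 0,"y": 0,"z": 0,"spin": 0.1,"fingers": 0.1},
    {"x": 0,"y": 0,"z": 0,"spin": 0,"fingers": 0.1},
  ],
)

```text
t: 15.73
position: [0.5403, 0.144, 0.1841]
eef_rot: [0.369, 3.119, 0.001]
wrist_force: [0.9, 1.0, 5.4]
finger_gap: 0.161
gripper_force: 30.0
```

```bash
python3 st.py
```

```text
t 15.7333 pos [0.5403 0.144  0.1841] yaw 166.5 q1,q6 [ 0.55  -2.356] F [0.95 1.01 5.37] T [ 0.287 -0.602  0.113] gap 0.161 30.0
dial rel in tool: [ 0.025 -0.001  0.004]
```

Request:
step_arm(
  motion=[
    {"x": 0,"y": 0,"z": 0,"spin": 0.1,"fingers": 0.1},
    {"x": 0,"y": 0,"z": 0,"spin": 0.1,"fingers": 0.1},
    {"x": 0,"y": 0,"z": 0,"spin": 0,"fingers": 0.1},
  ],
)

```text
t: 15.98
position: [0.5403, 0.144, 0.1841]
eef_rot: [0.39, 3.117, 0.001]
wrist_force: [0.7, 0.9, 4.9]
finger_gap: 0.157
gripper_force: 30.0
```

```bash
python3 st.py
```

```text
t 15.9833 pos [0.5403 0.144  0.1841] yaw 165.73 q1,q6 [ 0.55 -2.37] F [0.71 0.91 4.86] T [ 0.335 -0.594  0.241] gap 0.157 30.0
dial rel in tool: [ 0.025 -0.002  0.004]
```

Request:
step_arm(
  motion=[
    {"x": 0,"y": 0,"z": 0,"spin": 0.1,"fingers": 0.1},
    {"x": 0,"y": 0,"z": 0,"spin": 0,"fingers": 0.1},
  ],
)

```text
t: 16.15
position: [0.5403, 0.144, 0.1841]
eef_rot: [0.401, 3.116, 0.001]
wrist_force: [1.7, 1.9, 5.0]
finger_gap: 0.156
gripper_force: 30.0
```

```bash
python3 st.py;python3 -c "
from h import *
for i in range(2): imaging.read_camera('top');print(monitor.state()['ft_torque'][2])"
```

```text
t 16.15 pos [0.5403 0.144  0.1841] yaw 165.35 q1,q6 [ 0.55  -2.377] F [1.69 1.89 5.03] T [ 0.289 -0.532  0.339] gap 0.156 30.0
dial rel in tool: [ 0.025 -0.002  0.003]
0.33370735152689573
0.30770283078099503
```

Request:
step_arm(
  motion=[
    {"x": 0,"y": 0,"z": 0,"spin": 0.07,"fingers": 0.1},
    {"x": 0,"y": 0,"z": 0,"spin": 0,"fingers": 0.1},
  ],
)

```text
t: 16.42
position: [0.5403, 0.144, 0.1841]
eef_rot: [0.408, 3.115, 0.001]
wrist_force: [2.7, 1.1, 5.4]
finger_gap: 0.155
gripper_force: 30.0
```

```bash
python3 st.py;python3 -c "
from h import *
for i in range(2): imaging.read_camera('top');print(monitor.state()['ft_torque'][2])"
```

```text
t 16.4167 pos [0.5403 0.144  0.1841] yaw 165.08 q1,q6 [ 0.55  -2.381] F [2.66 1.12 5.43] T [ 0.293 -0.622  0.381] gap 0.155 30.0
dial rel in tool: [ 0.026 -0.002  0.003]
0.3465982141965743
0.37118801542131136
```

The torque keeps rising to 0.37 N m, well past the 0.2 bump, so the stop is at notch 4. Backing off 80° (yaw target -112°).

Request:
step_arm(
  motion=[
    {"x": 0,"y": 0,"z": 0,"spin": -0.3,"fingers": 0.1},
    {"x": 0,"y": 0,"z": 0,"spin": -0.6,"fingers": 0.1},
    {"x": 0,"y": 0,"z": 0,"spin": -0.6,"fingers": 0.1},
    {"x": 0,"y": 0,"z": 0,"spin": -0.6,"fingers": 0.1},
    {"x": 0,"y": 0,"z": 0,"spin": -0.6,"fingers": 0.1},
    {"x": 0,"y": 0,"z": 0,"spin": -0.6,"fingers": 0.1},
    {"x": 0,"y": 0,"z": 0,"spin": -0.6,"fingers": 0.1},
    {"x": 0,"y": 0,"z": 0,"spin": -0.6,"fingers": 0.1},
    {"x": 0,"y": 0,"z": 0,"spin": -0.6,"fingers": 0.1},
    {"x": 0,"y": 0,"z": 0,"spin": -0.6,"fingers": 0.1},
    {"x": 0,"y": 0,"z": 0,"spin": -0.6,"fingers": 0.1},
    {"x": 0,"y": 0,"z": 0,"spin": -0.6,"fingers": 0.1},
  ],
)

```text
t: 17.52
position: [0.5403, 0.1439, 0.184]
eef_rot: [-0.347, 3.122, 0.001]
wrist_force: [1.6, 0.4, 4.6]
finger_gap: 0.156
gripper_force: 30.0
```

Request:
step_arm(
  motion=[
    {"x": 0,"y": 0,"z": 0,"spin": -0.6,"fingers": 0.1},
    {"x": 0,"y": 0,"z": 0,"spin": -0.6,"fingers": 0.1},
    {"x": 0,"y": 0,"z": 0,"spin": -0.6,"fingers": 0.1},
    {"x": 0,"y": 0,"z": 0,"spin": -0.6,"fingers": 0.1},
    {"x": 0,"y": 0,"z": 0,"spin": -0.6,"fingers": 0.1},
    {"x": 0,"y": 0,"z": 0,"spin": -0.6,"fingers": 0.1},
    {"x": 0,"y": 0,"z": 0,"spin": -0.6,"fingers": 0.1},
    {"x": 0,"y": 0,"z": 0,"spin": -0.6,"fingers": 0.1},
    {"x": 0,"y": 0,"z": 0,"spin": -0.6,"fingers": 0.1},
    {"x": 0,"y": 0,"z": 0,"spin": -0.6,"fingers": 0.1},
    {"x": 0,"y": 0,"z": 0,"spin": -0.6,"fingers": 0.1},
    {"x": 0,"y": 0,"z": 0,"spin": 0,"fingers": 0.1},
  ],
)

```text
t: 18.52
position: [0.5403, 0.1438, 0.1841]
eef_rot: [-1.051, 2.96, 0.0]
wrist_force: [1.5, 0.3, 4.2]
finger_gap: 0.157
gripper_force: 30.0
```

```bash
python3 st.py
```

```text
t 18.5167 pos [0.5403 0.1438 0.1841] yaw -140.92 q1,q6 [ 0.55  -1.439] F [1.46 0.27 4.24] T [ 0.215 -0.686  0.056] gap 0.157 30.0
dial rel in tool: [0.009 0.029 0.003]
```

Request:
step_arm(
  motion=[
    {"x": 0,"y": 0,"z": 0,"spin": -0.7,"fingers": 0.1},
    {"x": 0,"y": 0,"z": 0,"spin": -0.8,"fingers": 0.1},
    {"x": 0,"y": 0,"z": 0,"spin": -0.8,"fingers": 0.1},
    {"x": 0,"y": 0,"z": 0,"spin": -0.8,"fingers": 0.1},
    {"x": 0,"y": 0,"z": 0,"spin": -0.8,"fingers": 0.1},
    {"x": 0,"y": 0,"z": 0,"spin": -0.8,"fingers": 0.1},
    {"x": 0,"y": 0,"z": 0,"spin": -0.8,"fingers": 0.1},
    {"x": 0,"y": 0,"z": 0,"spin": -0.6,"fingers": 0.1},
    {"x": 0,"y": 0,"z": 0,"spin": -0.6,"fingers": 0.1},
    {"x": 0,"y": 0,"z": 0,"spin": -0.4,"fingers": 0.1},
    {"x": 0,"y": 0,"z": 0,"spin": -0.1,"fingers": 0.1},
    {"x": 0,"y": 0,"z": 0,"spin": 0,"fingers": 0.1},
  ],
)

```text
t: 19.52
position: [0.5404, 0.1437, 0.1841]
eef_rot: [-1.752, 2.607, -0.0]
wrist_force: [2.6, 0.5, 6.2]
finger_gap: 0.161
gripper_force: 30.0
```

```bash
python3 st.py
```

```text
t 19.5167 pos [0.5404 0.1437 0.1841] yaw -112.2 q1,q6 [ 0.55  -0.937] F [2.55 0.46 6.2 ] T [ 0.006 -0.799 -0.023] gap 0.161 30.0
dial rel in tool: [-0.008  0.036  0.004]
```

Request:
step_arm(
  motion=[
    {"x": 0,"y": 0,"z": 0,"spin": 0,"fingers": 0.2},
    {"x": 0,"y": 0,"z": 0,"spin": 0,"fingers": 0.4},
    {"x": 0,"y": 0,"z": 0,"spin": 0,"fingers": 0.4},
    {"x": 0,"y": 0,"z": 0,"spin": 0,"fingers": 0.4},
    {"x": 0,"y": 0,"z": 0,"spin": 0,"fingers": 0.4},
    {"x": 0,"y": 0,"z": -0.5,"spin": 0,"fingers": 0.4},
    {"x": 0,"y": 0,"z": -0.7,"spin": 0,"fingers": 0.4},
    {"x": 0,"y": 0,"z": -0.7,"spin": 0,"fingers": 0.4},
    {"x": 0,"y": 0,"z": -0.7,"spin": 0,"fingers": 0.4},
    {"x": 0,"y": 0,"z": -0.7,"spin": 0,"fingers": 0.4},
    {"x": 0,"y": 0,"z": -0.7,"spin": -1,"fingers": 0},
    {"x": 0,"y": 0,"z": 0,"spin": 0,"fingers": 0},
  ],
)

```text
t: 20.52
position: [0.5416, 0.1442, 0.2678]
eef_rot: [-1.842, 2.537, -0.003]
wrist_force: [0.4, 0.1, 0.8]
finger_gap: 0.322
gripper_force: 0.0
```

```bash
python3 st.py; python3 - <<'E'
from h import *
from scipy.spatial.transform import Rotation as Ro
s=monitor.state();R=Ro.from_rotvec(s["eef_rot"]).as_matrix()
print((R.T@(np.array([.4345,.0281,.26])-s["position"])/.02).round(2))
E
```

```text
t 20.5167 pos [0.5416 0.1442 0.2678] yaw -108.03 q1,q6 [ 0.55  -0.865] F [0.44 0.07 0.78] T [ 0.09  -0.181  0.056] gap 0.322 0.0
dial rel in tool: [0.051 0.107 4.192]
[7.18 3.3  0.34]
```

Request:
step_arm(
  motion=[
    {"x": 0.9,"y": 0.4,"z": 0,"spin": 0,"fingers": 0},
    {"x": 0.9,"y": 0.4,"z": 0,"spin": 0,"fingers": 0},
    {"x": 0.9,"y": 0.4,"z": 0,"spin": 0,"fingers": 0},
    {"x": 0.9,"y": 0.4,"z": 0,"spin": 0,"fingers": 0},
    {"x": 0.9,"y": 0.4,"z": 0,"spin": 0,"fingers": 0},
    {"x": 0.9,"y": 0.4,"z": 0,"spin": 0,"fingers": 0},
    {"x": 0.9,"y": 0.4,"z": 0,"spin": 0,"fingers": 0},
    {"x": 0.9,"y": 0.5,"z": 0,"spin": 0,"fingers": 0},
    {"x": 0,"y": 0,"z": 0,"spin": 0,"fingers": 0},
    {"x": 0,"y": 0,"z": 0,"spin": 0,"fingers": 0},
  ],
)

```text
t: 21.35
position: [0.432, 0.0269, 0.264]
eef_rot: [-1.841, 2.545, 0.0]
wrist_force: [0.9, -0.2, 0.2]
finger_gap: 0.006
gripper_force: 0.0
```

```bash
python3 st.py; python3 - <<'E'
from h import *
a=imaging.read_camera("top");b=imaging.read_camera("side")
c=np.zeros((480,800,3),np.uint8)
c[:,:400]=cv2.resize(a[190:286,235:315],(400,480));c[:,400:]=cv2.resize(b[165:245,295:362],(400,480))
cv2.imwrite("pics/g2.png",c)
E
```

```text
t 21.35 pos [0.432  0.0269 0.264 ] yaw -108.25 q1,q6 [ 0.44  -0.759] F [ 0.86 -0.24  0.22] T [ 0.122 -0.099  0.023] gap 0.006 0.0
dial rel in tool: [-7.251 -3.285  4.005]
```

View pics/g2.png

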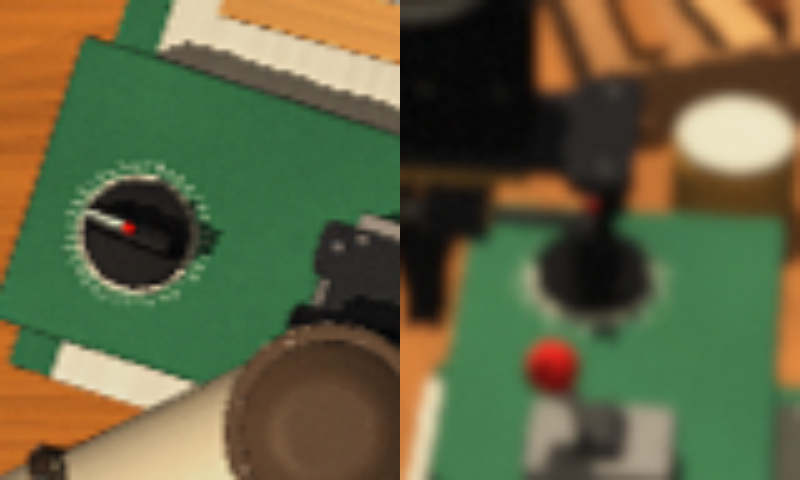

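The dial's white line is at its original angle, pin at (130,228) in the crop, which is 4 clicks off the stop. The ball is still on the unlocked side. Next I descend behind the ball and push along -y.

Request:
step_arm(
  motion=[
    {"x": 0,"y": 0,"z": 0.7,"spin": 0,"fingers": 0},
    {"x": 0,"y": 0,"z": 0.7,"spin": 0,"fingers": 0},
    {"x": 0,"y": 0,"z": 0.7,"spin": 0,"fingers": 0},
    {"x": 0,"y": -0.4,"z": 0,"spin": 0,"fingers": 0},
    {"x": 0,"y": -0.4,"z": 0,"spin": 0,"fingers": 0},
    {"x": 0,"y": -0.4,"z": 0,"spin": 0,"fingers": 0},
    {"x": 0,"y": -0.3,"z": 0,"spin": 0,"fingers": 0},
    {"x": 0,"y": -0.3,"z": 0,"spin": 0,"fingers": 0},
    {"x": 0,"y": -0.3,"z": 0,"spin": 0,"fingers": 0},
    {"x": 0,"y": -0.3,"z": 0,"spin": 0,"fingers": 0},
    {"x": 0,"y": 0,"z": 0,"spin": 0,"fingers": 0},
  ],
)

```text
t: 22.37
position: [0.4794, 0.0122, 0.2221]
eef_rot: [-1.843, 2.544, -0.001]
wrist_force: [-0.7, -0.0, -0.2]
finger_gap: 0.009
gripper_force: 0.0
```

Request:
step_arm(
  motion=[
    {"x": 0,"y": -0.3,"z": 0,"spin": 0,"fingers": 0},
    {"x": 0,"y": -0.3,"z": 0,"spin": 0,"fingers": 0},
    {"x": 0,"y": -0.2,"z": 0,"spin": 0,"fingers": 0},
    {"x": 0,"y": 0,"z": 0,"spin": 0,"fingers": 0},
  ],
)

```text
t: 22.7
position: [0.4946, 0.0074, 0.2219]
eef_rot: [-1.843, 2.543, -0.001]
wrist_force: [-0.3, 0.4, 0.7]
finger_gap: 0.006
gripper_force: 0.0
```

```bash
python3 st.py
```

```text
t 22.7 pos [0.4946 0.0074 0.2219] yaw -108.14 q1,q6 [ 0.344 -0.661] F [-0.34  0.35  0.66] T [ 0.112 -0.078  0.023] gap 0.006 0.0
dial rel in tool: [-7.201 -0.019  1.898]
```

```bash
python3 - <<'E'
from h import *
b=imaging.read_camera("side")
cv2.imwrite("pics/g3.png",cv2.resize(b[165:265,285:375],(540,600)))
E
```

```text
(no output)
```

View pics/g3.png

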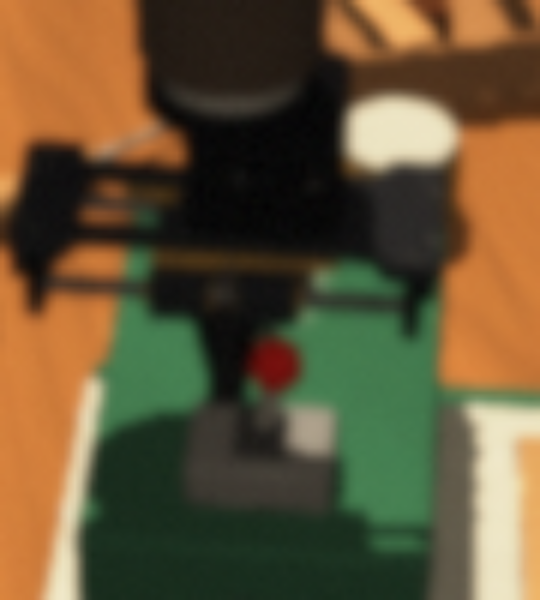

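The lever now stands near upright, with the fingertip touching the ball's left side at (255,370). Continuing.

Request:
step_arm(
  motion=[
    {"x": 0,"y": -0.3,"z": 0,"spin": 0,"fingers": 0},
    {"x": 0,"y": -0.3,"z": 0,"spin": 0,"fingers": 0},
    {"x": 0,"y": -0.15,"z": 0,"spin": 0,"fingers": 0},
    {"x": 0,"y": 0,"z": 0,"spin": 0,"fingers": 0},
  ],
)

```text
t: 23.08
position: [0.5084, 0.0026, 0.2216]
eef_rot: [1.843, -2.544, 0.0]
wrist_force: [0.1, 0.2, 0.0]
finger_gap: 0.007
gripper_force: 0.0
```

Request:
step_arm(
  motion=[
    {"x": 0,"y": -0.1,"z": 0,"spin": 0,"fingers": 0},
    {"x": 0,"y": -0.05,"z": 0,"spin": 0,"fingers": 0},
    {"x": 0,"y": 0,"z": 0,"spin": 0,"fingers": 0},
  ],
)

```text
t: 23.33
position: [0.5105, 0.0019, 0.2217]
eef_rot: [1.843, -2.543, -0.001]
wrist_force: [-1.5, 0.4, -0.6]
finger_gap: 0.005
gripper_force: 0.5
```

Request:
step_arm(
  motion=[
    {"x": 0,"y": -0.08,"z": 0,"spin": 0,"fingers": 0},
    {"x": 0,"y": 0,"z": 0,"spin": 0,"fingers": 0},
  ],
)

```text
t: 23.5
position: [0.5117, 0.0014, 0.2217]
eef_rot: [1.843, -2.543, -0.001]
wrist_force: [-1.8, 0.9, -1.8]
finger_gap: 0.011
gripper_force: 1.1
```

Request:
step_arm(
  motion=[
    {"x": 0,"y": -0.1,"z": 0,"spin": 0,"fingers": 0},
    {"x": 0,"y": 0,"z": 0,"spin": 0,"fingers": 0},
  ],
)

```text
t: 23.67
position: [0.512, 0.0012, 0.2216]
eef_rot: [1.841, -2.541, -0.006]
wrist_force: [-7.1, 4.7, 2.6]
finger_gap: 0.004
gripper_force: 4.0
```

Request:
step_arm(
  motion=[
    {"x": 0,"y": -0.1,"z": 0,"spin": 0,"fingers": 0},
    {"x": 0,"y": 0,"z": 0,"spin": 0,"fingers": 0},
  ],
)

```text
t: 23.83
position: [0.5122, 0.001, 0.2216]
eef_rot: [1.84, -2.539, -0.01]
wrist_force: [-12.4, 8.0, 4.8]
finger_gap: 0.009
gripper_force: 6.9
```

```bash
python3 - <<'E'
from h import *
b=imaging.read_camera("side")
cv2.imwrite("pics/g4.png",cv2.resize(b[165:265,285:375],(540,600)))
print(monitor.state()["wrist_force"])
E
```

```text
[-11.6863927    6.36771579   5.2568505 ]
```

View pics/g4.png

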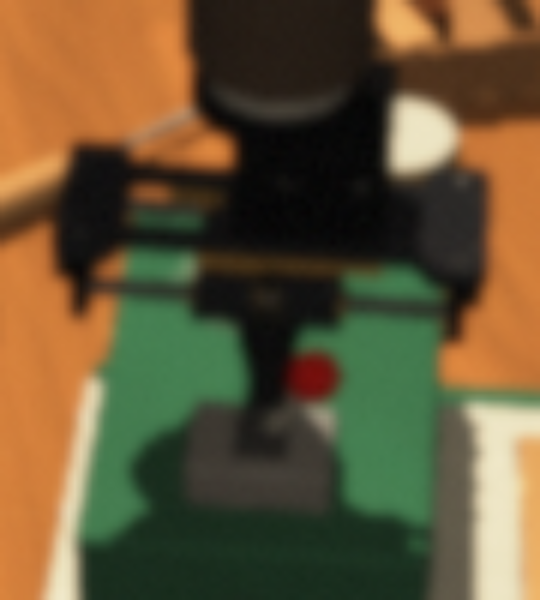

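The ball now leans to +x at (313,376) in the crop, and the force has jumped to 13 N, so it's at the end. Backing away and checking.

Request:
step_arm(
  motion=[
    {"x": 0,"y": 0.3,"z": 0,"spin": 0,"fingers": 0},
    {"x": 0,"y": 0.6,"z": 0,"spin": 0,"fingers": 0},
    {"x": 0,"y": 0.8,"z": 0,"spin": 0,"fingers": 0},
    {"x": 0,"y": 0.8,"z": 0,"spin": 0,"fingers": 0},
    {"x": 0,"y": 0.5,"z": -0.8,"spin": 0,"fingers": 0},
    {"x": 0,"y": 0.5,"z": -0.8,"spin": 0,"fingers": 0},
    {"x": 0,"y": 0.5,"z": -0.8,"spin": 0,"fingers": 0},
    {"x": 0,"y": 0.5,"z": -0.8,"spin": 0,"fingers": 0},
    {"x": 0,"y": 0.5,"z": -0.5,"spin": 0,"fingers": 0},
    {"x": 0,"y": 0,"z": 0,"spin": 0,"fingers": 0},
    {"x": 0,"y": 0,"z": 0,"spin": 0,"fingers": 0},
  ],
)

```text
t: 24.8
position: [0.4215, 0.0315, 0.2968]
eef_rot: [-1.842, 2.54, -0.002]
wrist_force: [0.0, -1.0, -0.9]
finger_gap: 0.006
gripper_force: 0.0
```

```bash
python3 st.py; python3 - <<'E'
from h import *
a=imaging.read_camera("top");b=imaging.read_camera("side")
c=np.zeros((480,800,3),np.uint8)
c[:,:400]=cv2.resize(a[190:286,245:325],(400,480));c[:,400:]=cv2.resize(b[175:255,295:362],(400,480))
cv2.imwrite("pics/g5.png",c)
for an in(0,.7,.85,1.):
  th=an-.5;x=-20+50*np.sin(th);z=172+50*np.cos(th);s,co=np.sin(-.3164),np.cos(-.3164)
  X=[.5528+(co*x+s*78)/1000,.0715+(s*x-co*78)/1000,z/1000];print(an,proj("top",X).round(1),proj("side",X).round(1))
h=b.astype(int);M=(h[...,2]>110)&(h[...,1]<60)&(h[...,0]<60);M[:215]=0;M[250:]=0;M[:,:295]=0;M[:,362:]=0
ys,xs=np.nonzero(M);print("red side",len(xs),xs.mean(),ys.mean())
E
```

```text
t 24.8 pos [0.4215 0.0315 0.2968] yaw -108.08 q1,q6 [ 0.463 -0.779] F [ 0.04 -0.97 -0.87] T [ 0.06  -0.048 -0.057] gap 0.006 0.0
dial rel in tool: [-7.173 -3.858  5.671]
0 [309.3 254. ] [319.2 226. ]
0.7 [313.2 241.9] [331.3 225.4]
0.85 [314.  239.4] [333.9 226.1]
1.0 [314.7 237.1] [336.3 227.1]
red side 34 336.94117647058823 226.88235294117646
```

View pics/g5.png

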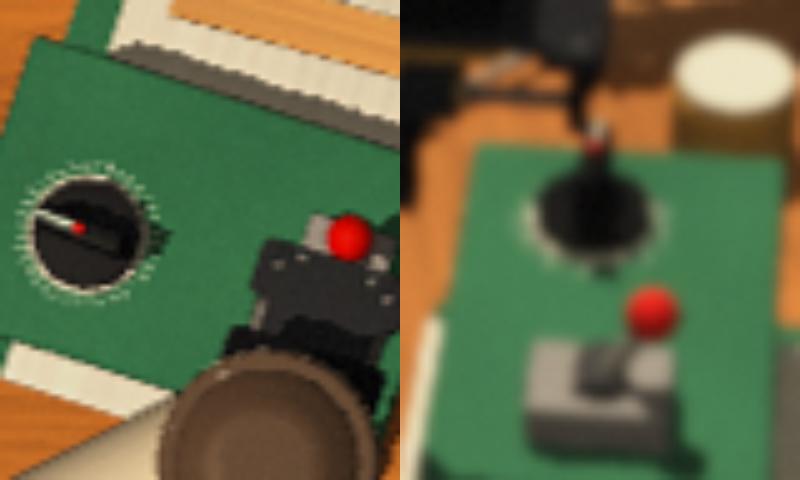

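The ball sits at side pixel (336.9,226.9), against a predicted (336.3,227.1) when fully locked. The dial is unchanged and the robot is clear, so I'm handing in.

```bash
python3 -c "
from station import robot
print(robot.close_job())"
```

```text
the job is handed in; nothing more can be done
None
```

The job is handed in: I brought the dial gently to its stop (about 0.37 N m at the wrist), backed it off four clicks, and pushed the lock lever fully over; the final pictures agree, but no verdict came back.

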